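Park the stuck trimmer carriage

TASK

Park the board trimmer's cutter: push the glued-up black carriage along its rail by the orange post until it breaks free, run it into the yellow end guard and stop it gently but fully home against the hidden end stop. Then press its red clamp lever fully down, leaving the carriage against the stop, and let go. Do not ram the stop, and leave the other things where they are.

Things in the scene. Friction and masses are not known exactly. Their poses are not given: they have to be found in the camera images.
- trimmer: board trimmer fixed to the table: grey base plate with green strips, 240 (x) x 640 (y) x 20 mm, with an aluminium rail 34 mm wide along its y axis at x = 0, rail top at 50 mm. Origin: centre of the base's underside. Its y axis runs along the rail towards the yellow end guard; its -x side is nearer the robot. Heights here are all above the table
- carriage: black cutter carriage, 0.5 to 0.9 kg, slides only along the rail; axes as the trimmer's; origin on the rail's centre line at table height under the block's middle. Block 70 (x) x 90 (y) mm, 54 to 80 mm high. Running free it drags with about 4 N and stays where left. It starts glued: breaking free takes about 9 to 14 N, and it sticks 1 to 3 times in its first 70 mm, jerking on about 10 mm each time
- push_post (a point): centre of the top face of the orange square push post standing on the carriage, 24 x 24 mm, from 80 to 128 mm high, centred 18 mm towards -y of the carriage's origin. This point is at 128 mm; push the post's -y face towards +y
- nose_tip (a point): free end of the carriage's steel nose rod (16 mm wide, 56 to 68 mm high) that runs 110 mm out of the block's +y face, straight into the guard, where this end meets the stop. This point: centre of its end face
- end_guard: yellow fixed cover over the rail's +y end, 74 (x) x 135 (y) mm, 20 to 84 mm high. Origin: middle of its open mouth (-y end), at table height; axes as the trimmer's. It hides the end stop, which may be set anywhere along 45 mm; stopped, the carriage's block is 20 to 75 mm short of the mouth, 140 to 240 mm from its start
- guard_top (a point): centre of the guard's roof, 84 mm high. Of the stop inside: the last 4 mm press a light buffer spring (0.4 to 2.4 N), then it is solid. Home is within 1.5 mm of solid: reached with a push of 12 N or more in all; the carriage's own drag then holds it. The stop is damaged above 30 N: creep up and stop when felt (16 to 25 N in all tells it from the glue)
- clamp (a joint): angle of the red clamp lever on the carriage, rad: 0 raised (0.70 rad above level), 0.70 fully down (level). It stays where it is left and turns with about 0.07 N m. Between 0 and 0.1 at the start
- clamp_hinge (a point): centre of the clamp lever's hinge pin (parallel to the rail), 32 mm towards -x and 22 mm towards +y of the carriage's origin, 88 mm high. The red lever, 66 mm long, 16 to 20 wide, 8 thick, points from it to -x and up; pressing straight down on it 35 to 45 mm towards -x of the hinge swings it level (upper side then 92 mm high)
- tape_roll: a roll of brown tape lying flat on the trimmer base on the far (+x) side of the rail, 64 mm across, 20 mm high. Bystander; origin under its centre
- offcut: a strip of grey board, 50 x 130 x 5 mm, lying on the trimmer base on the far (+x) side of the rail. Bystander; origin under its centre
- spray_can: a red spray can, 66 mm across, 190 mm tall, standing on the table. Bystander; origin under its centre
- card_tube: an open cardboard tube, 110 mm across, 260 mm tall, standing on the table. Bystander; origin under its centre
- craft_knife: a yellow craft knife with its blade drawn in, about 150 mm long, on the green cutting mat. Bystander; origin under its centre
- glue_jar: a white glue jar with a blue cap, 68 mm across, 80 mm tall, on the cutting mat. Bystander; origin under its centre

How it is judged:
On the way, in this order (a step that is already met when the one before it is completed fails the run):
1. the carriage is pushed fully home against the hidden end stop (buffer spring pressed in) while the clamp is still up (contact force between carriage and end_guard above 1.5 N and value of joint clamp below 0.35 rad), for 0.2 s.
2. the clamp lever is down with the carriage still home (contact force between carriage and end_guard above 1.5 N and value of joint clamp above 0.6 rad), for 0.2 s.
At the end, for the whole second after the job is handed in: The carriage rests fully home: its nose keeps the buffer spring of the hidden stop pressed with more than 1.5 N (within about 1.8 mm of the solid stop), at rest (under 5 mm/s), and the clamp lever is down (joint over 0.6 of 0.70 rad) (all of step 2 and linear speed of carriage below 0.005 m/s); the robot touches nothing.
It fails at once if the end stop is loaded with more than 30 N (contact force between carriage and end_guard above 30 N).
It fails at once if a bystander is moved more than 20 mm (distance of any of tape_roll, offcut, spray_can, card_tube, craft_knife, glue_jar from where it was at the start of the episode above 0.02 m).
It also fails if it takes over 48 s, if anything falls off the work surface, if the arm or the gripper's body presses on something with over 40 N, if the wrist force passes 120 N, or if a joint passes its speed limit or range.

ROBOT

A 6-joint arm with a two-finger parallel gripper is mounted at the origin on the work surface. World frame = base frame: x ahead of the robot, y to its left, z up, the work surface at z = 0. Lengths are in m, angles in rad, forces in N, time in s.
With the tool pointing down it reaches from about 0.325 to 0.775 m from the base axis. Payload 5.5 kg.
Tool frame: the origin (TCP) lies between the finger pads; the fingertips stand 17 mm ahead of it and the grasp point (between the pads) lies 2 mm behind it (bot.tip_extent is the distance from the TCP to the fingertips, in m); z points along the fingers, y is the line along which they close (so a half turn about z gives the same grasp; the last joint's range is limited). The gripper opens to 85 mm and grips with 20 to 120 N. Pads are 22 mm wide; open, the fingers measure 114 mm over their backs; the gripper's body (76 mm by 85 mm) begins 54 mm behind the grasp point. The pads swing forward as they close: fully open they stand 13 mm farther back than shut.
Start: joints at [-1.352, 0.091, 1.231, -0, 1.82, -0.057], TCP at [0.163, -0.577, 0.248] pointing down, gripper open.
Joint ranges: [-2.87, 2.87], [-0.86, 2.18], [0.17, 2.46], [-1.51, 4.65], [0.06, 2.69], [-2.65, 2.65]. Speed limits (rad/s): [2.57, 2.57, 3.01, 3.14, 3.14, 3.14].

INTERFACE

Orientations are given as [roll, pitch, yaw] about the fixed x, y, z axes, in that order (R = Rz(yaw) Ry(pitch) Rx(roll)).
In Python, from station import bot, imaging gives the robot as it stands.
- The arm moves only by the tool carry_out, never from a script. Its argument "moves" is one flat list of numbers, 5 for each row, row after row: the shift along the world's x, y, z in mm, then the turn about the world's z in rad, then the opening in per cent of the stroke, from 0 (shut) to 100 (fully open). In form: [dx, dy, dz, spin, grip, dx, dy, dz, spin, grip, ...]. A call has 1 to 20 rows; each row shifts and turns the commanded pose from where the row before left it; what a row does not reach is not made up. A row lasts 1/10 s, in which the tool goes at most 50 mm and 8.59 degrees, less where a joint would pass 70% of its speed; a pose out of reach is approached as far as the arm can. A call is refused whole if a number of a shift passes 50 or a number of a turn 0.15, either way. A call with a gripper value outside its range is refused whole. The fingers move at their own pace and stop on an object; the grip force is fixed at half the most. Time passes only in rows, so rows that do not move let the fingers close. It gives the time, the measured TCP pose, the force, the opening and the grip force at its end, in the units of the state.
- bot.get_obs(): the state, without advancing time (a new reading comes with each control period).
- imaging.snapshot(name): name is "side" or "top" or "wrist"; returns a dict with "color" (400x640x3 uint8, red, green, blue), "z_map" (400x640 float32, m along the optical axis (not along the pixel's ray), 0 where there is no reading), "fx", "fy", "cx", "cy" (pixels), "dist" ([k1, k2, p1, p2, k3] as OpenCV has them; the pictures are not rectified), "T" (4x4, takes a point from camera to world coordinates). Camera axes: x right, y down, z forward; pixel columns grow to the right and rows downward; lengths in m; the calibration is good to about 2 mm. A picture is of the moment at which its call begins.
- bot.sign_off(): hands the job in; it is judged then, once.
The state is a dict: "time": time; "joint_pos": joint angles; "qd": joint speeds; "effort": joint torques, N m; "position": TCP position; "ee_rot": TCP orientation; "force": force on the tool from outside, world axes, zero at the start; "wrist_torque": the same for the moment, N m; "finger_gap": finger opening in m; "grip_force": force on a finger pad.
Only numpy, scipy, OpenCV 4.12 (cv2) and the standard library are available. Lean on these libraries where they do the work, as an engineer would, in place of code of your own. Each camera call takes 0.05 s, during which the arm holds its last target. There are 200 camera calls.

## Working session

There is one attempt and no reset: what is moved stays moved. The work goes in short steps, Python scripts to look and compute and a tool call to move; the robot and the scene stay as the last step left them, time stands still between calls to the robot, and variables do not carry over. Pictures are saved under pics/ and viewed, at most 10 in all, crops included, and the job is handed in when it is done.

Besides the shell and the picture viewer there is one more tool, called after "Emit:" as a command line: name --argument value ..., lists and objects as JSON in quotes. carry_out: Moves the arm, as the interface text tells. Its arguments: {"type":"object","properties":{"moves":{"type":"array","items":{"type":"number"}}},"required":["moves"]}

```bash
mkdir -p pics; cat > h.py <<'E'
import numpy as np, cv2
from station import bot, imaging
def snap(n,save=None):
    s=imaging.snapshot(n)
    if save: cv2.imwrite('pics/'+save,s['color'][:,:,::-1])
    return s
def K(s): return np.array([[s['fx'],0,s['cx']],[0,s['fy'],s['cy']],[0,0,1]])
def ray(s,u,v):
    p=cv2.undistortPoints(np.array([[[u,v]]],float),K(s),np.array(s['dist'],float))[0,0]
    T=np.array(s['T']);return T[:3,3],T[:3,:3]@np.array([p[0],p[1],1.])
def plane(s,u,v,z):
    o,d=ray(s,u,v);return o+d*(z-o[2])/d[2]
def cloud(s):
    h,w=s['z_map'].shape
    uv=np.stack(np.meshgrid(np.arange(w),np.arange(h)),-1).reshape(-1,1,2).astype(float)
    p=cv2.undistortPoints(uv,K(s),np.array(s['dist'],float))[:,0]
    z=s['z_map'].reshape(-1,1);T=np.array(s['T'])
    P=np.hstack([p*z,z])@T[:3,:3].T+T[:3,3]
    P[z[:,0]==0]=np.nan
    return P.reshape(h,w,3)
E
python3 - <<'E'
from h import *
a=snap('top','top0.png');b=snap('side','side0.png')
o=bot.get_obs();print(o['time'],o['position'],o['ee_rot'],o['force'],o['finger_gap'],bot.tip_extent)
E
```

```text
0.1 [ 0.16333681 -0.57710114  0.24724553] [-3.13978592e+00 -1.16741733e-04  2.75802961e-01] [ 0.23031325  0.97077621 -0.06010059] 0.08567820704300362 0.017
```

View pics/top0.png

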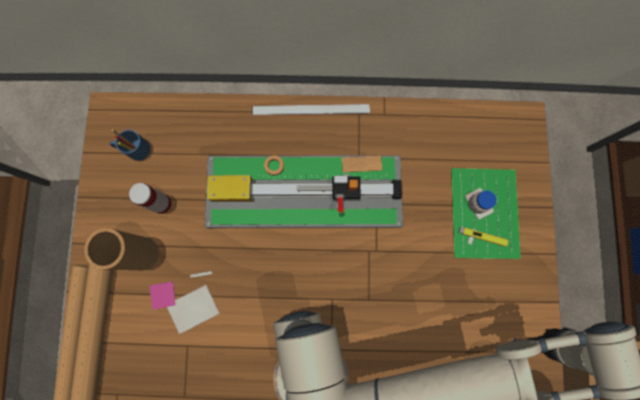

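View pics/side0.png

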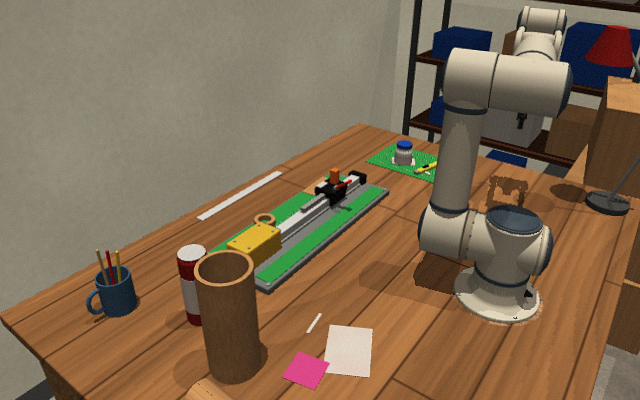

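The top view shows the guard (yellow) at (229,188), the post (orange) at (354,184), the red lever at (341,205) and the rail running along the image row. +y points left. The side view agrees.

```bash
python3 - <<'E'
from h import *
s=snap('top');hsv=cv2.cvtColor(s['color'],cv2.COLOR_RGB2HSV)
def m(lo,hi,box,z,name):
    k=cv2.inRange(hsv,lo,hi);q=np.zeros_like(k);x0,y0,x1,y1=box;q[y0:y1,x0:x1]=k[y0:y1,x0:x1]
    c=max(cv2.findContours(q,cv2.RETR_EXTERNAL,cv2.CHAIN_APPROX_NONE)[0],key=cv2.contourArea)
    r=cv2.minAreaRect(c);print(name,cv2.contourArea(c),r)
    print('  centre',plane(s,*r[0],z).round(4));
    print('  corners',[plane(s,*p,z).round(4)[:2].tolist() for p in cv2.boxPoints(r)])
    return c
m((20,120,80),(35,255,255),(195,165,265,210),.084,'guard')
m((8,150,120),(20,255,255),(340,172,366,196),.128,'post')
c=m((0,150,80),(6,255,255),(325,190,355,222),.115,'lever')
P=cloud(s)
for n,(u,v) in dict(post=(354,184),guard=(229,188),lever=(341,205),rail=(280,188)).items(): print(n,P[v,u].round(4))
# base plate outline corners: green/grey strips
k=cv2.inRange(hsv,(50,120,60),(75,255,255));k[:,:200]=0;k[:,410:]=0
pts=cv2.findNonZero(k);r=cv2.minAreaRect(pts);print('strips',r,[plane(s,*p,.02).round(4)[:2].tolist() for p in cv2.boxPoints(r)])
E
```

```text
guard 1011.5 ((228.5, 187.5), (25.0, 43.0), 90.0)
  centre [0.5751 0.2695 0.084 ]
  corners [[0.6135, 0.3395], [0.6164, 0.2044], [0.5372, 0.2004], [0.5341, 0.3341]]
post 49.0 ((353.0, 183.5), (7.0, 8.0), 90.0)
  centre [ 0.587  -0.1139  0.128 ]
  corners [[0.5975, -0.1018], [0.5981, -0.1259], [0.5766, -0.1261], [0.576, -0.102]]
lever 47.5 ((339.5, 204.5), (13.0, 5.0), 90.0)
  centre [ 0.5242 -0.0748  0.115 ]
  corners [[0.544, -0.067], [0.5443, -0.0821], [0.5046, -0.0826], [0.5043, -0.0676]]
post [ 0.5856 -0.117   0.1278]
guard [0.5743 0.2686 0.0801]
lever [ 0.522  -0.0791  0.1201]
rail [0.5838 0.1119 0.0508]
strips ((303.5, 190.5), (65.0, 183.0), 90.0) [[0.6863, 0.3437], [0.7001, -0.2618], [0.4836, -0.2596], [0.4702, 0.3296]]
```

Emit:
carry_out --moves '[10, 10, 0, -0.01, 0, 22, 21, 0, -0.013, 0, 22, 21, 0, -0.013, 0, 22, 21, 0, -0.013, 0, 22, 21, 0, -0.013, 0, 22, 21, 0, -0.013, 0, 22, 21, 0, -0.013, 0, 22, 21, 0, -0.013, 0, 22, 21, 0, -0.013, 0, 22, 21, 0, -0.013, 0, 22, 21, 0, -0.013, 0, 22, 21, 0, -0.013, 0, 22, 21, 0, -0.013, 0, 22, 21, 0, -0.013, 0, 22, 21, 0, -0.013, 0, 22, 21, 0, -0.013, 0, 22, 21, 0, -0.013, 0, 22, 21, 0, -0.013, 0, 22, 21, 0, -0.013, 0, 10, 10, 0, -0.01, 0]'

```text
time: 2.15
position: [0.5807, -0.1773, 0.2474]
ee_rot: [-3.141, 0.001, 0.023]
force: [-0.0, -0.2, 0.1]
finger_gap: 0.0
grip_force: 0.0
```

```bash
python3 - <<'E'
from h import *
a=snap('wrist','w1.png')
o=bot.get_obs();print(o['time'],o['position'],o['ee_rot'],o['force'],o['finger_gap'])
hsv=cv2.cvtColor(a['color'],cv2.COLOR_RGB2HSV)
k=cv2.inRange(hsv,(8,150,120),(20,255,255));P=cloud(a)
q=P[(k>0)&(abs(P[...,2]-.128)<.008)];print('post top pts',len(q),q.mean(0) if len(q) else '',q.min(0) if len(q) else '',q.max(0) if len(q) else '')
E
```

```text
2.2 [ 0.58129793 -0.17634062  0.2471583 ] [-3.13974949e+00  5.33308409e-04  2.41617543e-02] [-0.86411024  1.39987112 -0.31906068] -3.5461948997146166e-06
post top pts 876 [ 0.59131444 -0.11588356  0.12775718] [ 0.50701083 -0.12709581  0.12425463] [ 0.60265635 -0.06921028  0.13122752]
```

View pics/w1.png

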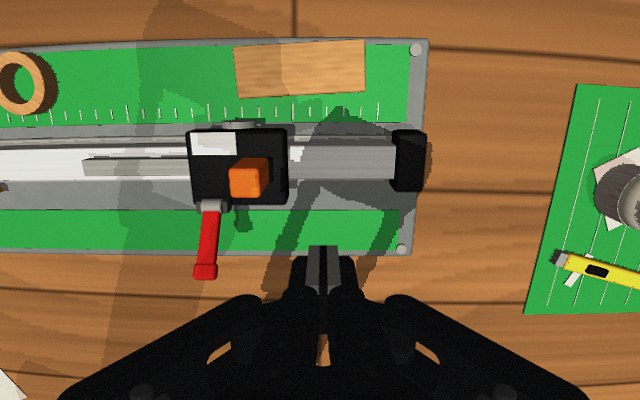

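The wrist view shows the post top at (248,180), the lever from (210,205) to (204,275) and the rail along row 160. Fingers are clear on the -y side. Next I'll get the rail direction and the lever.

```bash
python3 - <<'E'
from h import *
a=snap('wrist');P=cloud(a);hsv=cv2.cvtColor(a['color'],cv2.COLOR_RGB2HSV)
z=P[...,2];M=(abs(z-.05)<.004)&(P[...,0]>.55)&(P[...,0]<.63)
ys=[];xs=[]
for y in np.arange(-.2,.1,.01):
    q=P[M&(abs(P[...,1]-y)<.004)]
    if len(q)>20:
        w=np.percentile(q[:,0],[2,98])
        if .028<w[1]-w[0]<.045: ys.append(y);xs.append(w.mean())
print(np.polyfit(ys,xs,1),len(ys))
k=cv2.inRange(hsv,(8,150,120),(20,255,255))
q=P[(k>0)&(abs(z-.128)<.003)&(P[...,0]>.56)];print('post',np.percentile(q,[2,98],axis=0),cv2.minAreaRect(q[:,:2].astype(np.float32)))
k=cv2.inRange(hsv,(0,150,80),(6,255,255))|cv2.inRange(hsv,(174,150,80),(180,255,255))
q=P[(k>0)&(z>.085)&(z<.16)&(P[...,0]<.57)&(P[...,1]>-.12)];print('lever',np.percentile(q,[2,50,98],axis=0),cv2.minAreaRect(q[:,:2].astype(np.float32)))
q=P[(z>.03)&(z<.2)&(P[...,1]<-.2)&(P[...,0]>.53)&(P[...,0]<.65)&(P[...,1]>-.28)];print('endblock',np.percentile(q,[2,98],axis=0))
E
```

```text
[-0.02428537  0.58857717] 22
post [[ 0.5802862  -0.12675625  0.12560118]
 [ 0.60221098 -0.10491652  0.12946167]] ((0.5909450650215149, -0.11558499187231064), (0.02313116006553173, 0.02346041612327099), 0.9594868421554565)
lever [[ 0.5082251  -0.08635526  0.09575905]
 [ 0.52903643 -0.07794079  0.11571723]
 [ 0.5543391  -0.06986461  0.13127628]] ((0.5306091904640198, -0.0785851702094078), (0.0194691251963377, 0.049782589077949524), 88.482666015625)
endblock [[ 0.56833275 -0.27534006  0.03479611]
 [ 0.62400006 -0.20198756  0.05523941]]
```

Emit:
carry_out --moves '[2, 0, -15, 0, 0, 2, 0, -20, 0, 0, 2, 0, -20, 0, 0, 2, 0, -20, 0, 0, 1, 0, -20, 0, 0, 0, 0, -20, 0, 0, 0, 5, -15, 0, 0, 0, 10, -5, 0, 0, 0, 5, 0, 0, 0, 0, 0, 0, 0, 0]'

```text
time: 3.25
position: [0.5888, -0.1585, 0.1144]
ee_rot: [3.141, -0.002, 0.023]
force: [-0.2, 0.0, 0.5]
finger_gap: 0.0001
grip_force: 0.0
```

Emit:
carry_out --moves '[0, 3, 0, 0, 0, 0, 2, 0, 0, 0, 0, 2, 0, 0, 0, 0, 2, 0, 0, 0, 0, 2, 0, 0, 0, 0, 0, 0, 0, 0, 0, 0, 0, 0, 0]'

```text
time: 3.95
position: [0.5884, -0.1483, 0.1132]
ee_rot: [3.142, 0.0, 0.022]
force: [-0.2, -0.1, -0.4]
finger_gap: 0.0001
grip_force: 0.0
```

Emit:
carry_out --moves '[0, 2, 0, 0, 0, 0, 2, 0, 0, 0, 0, 2, 0, 0, 0, 0, 2, 0, 0, 0]'

```text
time: 4.35
position: [0.5884, -0.1416, 0.1133]
ee_rot: [3.139, -0.0, 0.021]
force: [0.7, -9.0, -0.7]
finger_gap: -0.0
grip_force: 4.4
```

Emit:
carry_out --moves '[0, 2, 0, 0, 0, 0, 2, 0, 0, 0, 0, 2, 0, 0, 0]'

```text
time: 4.65
position: [0.5883, -0.1387, 0.1134]
ee_rot: [3.134, -0.0, 0.018]
force: [0.9, -14.6, -2.2]
finger_gap: 0.0002
grip_force: 7.2
```

Emit:
carry_out --moves '[0, 2, 0, 0, 0, 0, 2, 0, 0, 0, 0, 2, 0, 0, 0]'

```text
time: 4.95
position: [0.5881, -0.1311, 0.1133]
ee_rot: [3.137, 0.0, 0.019]
force: [-1.1, -9.2, -0.5]
finger_gap: -0.0002
grip_force: 4.4
```

Emit:
carry_out --moves '[-0.1, 4, 0, 0, 0, -0.1, 4, 0, 0, 0, -0.1, 4, 0, 0, 0, -0.1, 4, 0, 0, 0, -0.1, 4, 0, 0, 0, -0.1, 4, 0, 0, 0, -0.1, 4, 0, 0, 0, -0.1, 4, 0, 0, 0, -0.1, 4, 0, 0, 0, -0.1, 4, 0, 0, 0, -0.1, 4, 0, 0, 0, -0.1, 4, 0, 0, 0, -0.1, 4, 0, 0, 0, -0.1, 4, 0, 0, 0, -0.1, 4, 0, 0, 0, -0.1, 4, 0, 0, 0, -0.1, 4, 0, 0, 0, -0.1, 4, 0, 0, 0]'

```text
time: 6.75
position: [0.5863, -0.0561, 0.1132]
ee_rot: [3.141, 0.001, 0.022]
force: [-2.3, -5.0, 0.7]
finger_gap: 0.0
grip_force: 2.1
```

Emit:
carry_out --moves '[-0.1, 4, 0, 0, 0, -0.1, 4, 0, 0, 0, -0.1, 4, 0, 0, 0, -0.1, 4, 0, 0, 0, -0.1, 4, 0, 0, 0, -0.1, 4, 0, 0, 0, -0.1, 4, 0, 0, 0, -0.1, 4, 0, 0, 0, -0.1, 2, 0, 0, 0, 0, 0, 0, 0, 0]'

```text
time: 7.75
position: [0.5857, -0.0216, 0.1132]
ee_rot: [-3.141, 0.0, 0.023]
force: [-1.3, -2.2, 0.4]
finger_gap: 0.0
grip_force: 0.7
```

Emit:
carry_out --moves '[0, 2, 0, 0, 0, -0.1, 2, 0, 0, 0, 0, 2, 0, 0, 0, -0.1, 2, 0, 0, 0, 0, 2, 0, 0, 0, -0.1, 2, 0, 0, 0, 0, 2, 0, 0, 0, -0.1, 1.5, 0, 0, 0, 0, 1.5, 0, 0, 0, 0, 1.5, 0, 0, 0]'

```text
time: 8.75
position: [0.5852, -0.0037, 0.1132]
ee_rot: [-3.142, 0.0, 0.022]
force: [-1.0, -4.6, -0.6]
finger_gap: 0.0001
grip_force: 2.0
```

Emit:
carry_out --moves '[0, 1.5, 0, 0, 0, -0.1, 1.5, 0, 0, 0, 0, 1.5, 0, 0, 0, -0.1, 1.5, 0, 0, 0, 0, 1.5, 0, 0, 0, 0, 1.5, 0, 0, 0]'

```text
time: 9.35
position: [0.585, 0.0053, 0.1132]
ee_rot: [-3.142, 0.0, 0.022]
force: [-2.1, -4.0, -0.1]
finger_gap: -0.0002
grip_force: 2.0
```

Emit:
carry_out --moves '[0, 1.5, 0, 0, 0, -0.1, 1.5, 0, 0, 0, 0, 1.5, 0, 0, 0, -0.1, 1.5, 0, 0, 0, 0, 1.5, 0, 0, 0, 0, 1.5, 0, 0, 0]'

```text
time: 9.95
position: [0.5848, 0.0143, 0.1132]
ee_rot: [-3.142, 0.0, 0.022]
force: [-2.8, -2.9, 0.1]
finger_gap: -0.0002
grip_force: 2.0
```

Emit:
carry_out --moves '[0, 1.5, 0, 0, 0, -0.1, 1.5, 0, 0, 0, 0, 1.5, 0, 0, 0, -0.1, 1.5, 0, 0, 0, 0, 1.5, 0, 0, 0, 0, 1.5, 0, 0, 0]'

```text
time: 10.55
position: [0.5846, 0.0233, 0.1132]
ee_rot: [-3.142, 0.0, 0.022]
force: [-3.3, -4.8, 0.4]
finger_gap: 0.0001
grip_force: 2.0
```

Emit:
carry_out --moves '[0, 1.5, 0, 0, 0, -0.1, 1.5, 0, 0, 0, 0, 1.5, 0, 0, 0, -0.1, 1.5, 0, 0, 0, 0, 1.5, 0, 0, 0, 0, 1.5, 0, 0, 0]'

```text
time: 11.15
position: [0.5844, 0.0323, 0.1133]
ee_rot: [-3.142, 0.0, 0.022]
force: [-3.6, -3.8, -0.5]
finger_gap: 0.0001
grip_force: 2.0
```

Emit:
carry_out --moves '[0, 1.5, 0, 0, 0, -0.1, 1.5, 0, 0, 0, 0, 1.5, 0, 0, 0, -0.1, 1.5, 0, 0, 0, 0, 1.5, 0, 0, 0, 0, 1.5, 0, 0, 0]'

```text
time: 11.75
position: [0.5842, 0.0413, 0.1132]
ee_rot: [-3.142, 0.0, 0.022]
force: [-3.2, -4.1, 0.5]
finger_gap: -0.0005
grip_force: 2.0
```

Emit:
carry_out --moves '[0, 1.5, 0, 0, 0, -0.1, 1.5, 0, 0, 0, 0, 1.5, 0, 0, 0, -0.1, 1.5, 0, 0, 0, 0, 1.5, 0, 0, 0, 0, 1.5, 0, 0, 0]'

```text
time: 12.35
position: [0.584, 0.0503, 0.1132]
ee_rot: [-3.142, 0.0, 0.022]
force: [-3.2, -4.3, -0.1]
finger_gap: 0.0001
grip_force: 2.0
```

Emit:
carry_out --moves '[0, 1.5, 0, 0, 0, -0.1, 1.5, 0, 0, 0, 0, 1.5, 0, 0, 0, -0.1, 1.5, 0, 0, 0, 0, 1.5, 0, 0, 0, 0, 1.5, 0, 0, 0]'

```text
time: 12.95
position: [0.5837, 0.0594, 0.1132]
ee_rot: [-3.141, 0.0, 0.022]
force: [-3.4, -3.0, -0.3]
finger_gap: -0.0
grip_force: 2.0
```

Emit:
carry_out --moves '[0, 1.5, 0, 0, 0, -0.1, 1.5, 0, 0, 0, 0, 1.5, 0, 0, 0, -0.1, 1.5, 0, 0, 0, 0, 1.5, 0, 0, 0, 0, 1.5, 0, 0, 0]'

```text
time: 13.55
position: [0.5836, 0.0683, 0.1132]
ee_rot: [-3.142, 0.0, 0.022]
force: [-3.7, -4.3, 0.5]
finger_gap: 0.0005
grip_force: 2.0
```

Emit:
carry_out --moves '[0, 1.5, 0, 0, 0, -0.1, 1.5, 0, 0, 0, 0, 1.5, 0, 0, 0, -0.1, 1.5, 0, 0, 0, 0, 1.5, 0, 0, 0, 0, 1.5, 0, 0, 0]'

```text
time: 14.15
position: [0.5833, 0.077, 0.1132]
ee_rot: [3.141, 0.0, 0.022]
force: [-2.7, -4.9, 0.3]
finger_gap: -0.0001
grip_force: 2.9
```

Emit:
carry_out --moves '[0, 1, 0, 0, 0, 0, 1, 0, 0, 0, 0, 1, 0, 0, 0, 0, 1, 0, 0, 0, 0, 0, 0, 0, 0]'

```text
time: 14.65
position: [0.5833, 0.0792, 0.1133]
ee_rot: [3.138, 0.001, 0.02]
force: [-3.9, -10.6, 0.1]
finger_gap: -0.0002
grip_force: 5.6
```

Stop felt. A little more push.

Emit:
carry_out --moves '[0, 1, 0, 0, 0, 0, 1, 0, 0, 0, 0, 1, 0, 0, 0, 0, 0.5, 0, 0, 0, 0, 0, 0, 0, 0, 0, 0, 0, 0, 0, 0, 0, 0, 0, 0]'

```text
time: 15.35
position: [0.5832, 0.0801, 0.1133]
ee_rot: [3.134, 0.001, 0.018]
force: [-4.8, -20.0, 2.3]
finger_gap: -0.0004
grip_force: 9.9
```

Emit:
carry_out --moves '[0, -1.5, 0, 0, 0, 0, -2, 0, 0, 0, 0, -3, 0, 0, 0, 0, -4, 0, 0, 0, 0, -6, 0, 0, 0, 0, -8, 0, 0, 0, 0, -10, 5, 0, 0, 0, -10, 15, 0, 0, 0, -5, 20, 0, 0, 0, 0, 20, 0, 0, 0, 0, 20, 0, 0, 0, 0, 20, 0, 0, 0, 0, 10, 0, 0, 0, 0, 0, 0, 0]'

```text
time: 16.75
position: [0.5843, 0.0347, 0.2263]
ee_rot: [3.141, -0.005, 0.021]
force: [-0.1, -0.1, 0.9]
finger_gap: -0.0001
grip_force: 0.0
```

```bash
python3 - <<'E'
from h import *
a=snap('wrist','w2.png');P=cloud(a);hsv=cv2.cvtColor(a['color'],cv2.COLOR_RGB2HSV);z=P[...,2]
o=bot.get_obs();print(o['time'],o['position'],o['force'])
k=cv2.inRange(hsv,(8,150,120),(20,255,255))
q=P[(k>0)&(abs(z-.128)<.003)&(P[...,0]>.56)&(P[...,0]<.61)];print('post',np.percentile(q,[2,98],axis=0),cv2.minAreaRect(q[:,:2].astype(np.float32)))
k=cv2.inRange(hsv,(0,150,80),(6,255,255))|cv2.inRange(hsv,(174,150,80),(180,255,255))
q=P[(k>0)&(z>.085)&(z<.16)&(P[...,0]<.57)&(P[...,0]>.45)];print('lever',np.percentile(q,[2,50,98],axis=0),cv2.minAreaRect(q[:,:2].astype(np.float32)))
E
```

```text
16.8 [0.58383136 0.03481187 0.22436213] [-0.86553114 -0.30480473 -1.0618965 ]
post [[0.57526706 0.0936636  0.12604004]
 [0.59668126 0.11569901 0.12924546]] ((0.5856922268867493, 0.10504693537950516), (0.022503988817334175, 0.02367115393280983), 1.2203015089035034)
lever [[0.5028931  0.13399939 0.09567914]
 [0.52366392 0.14250968 0.11526784]
 [0.5488345  0.15080192 0.1312167 ]] ((0.524498462677002, 0.14309044182300568), (0.05097523704171181, 0.019213132560253143), 1.8406555652618408)
```

View pics/w2.png

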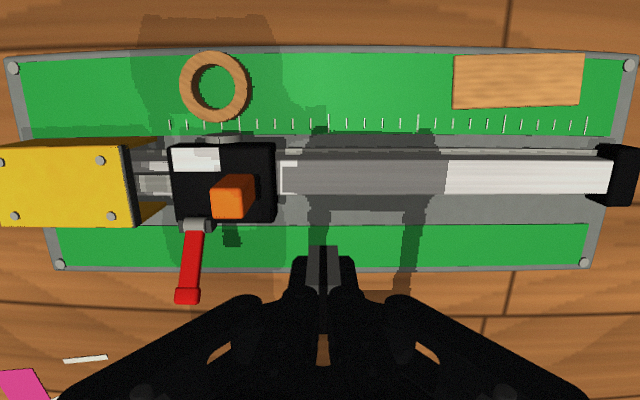

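The carriage is 220 mm from its start, in the allowed range. The lever runs from (195,228) to (187,295) and is still raised. I'll press it at about (0.513, 0.1435).

Emit:
carry_out --moves '[-5, 8, 0, 0, 0, -10, 15, 0, 0, 0, -10, 15, 0, 0, 0, -10, 15, 0, 0, 0, -10, 15, 0, 0, 0, -10, 15, 0, 0, 0, -8, 13, 0, 0, 0, -5, 8, 0, 0, 0, -3, 4.5, 0, 0, 0, 0, 0, -10, 0, 0, 0, 0, -20, 0, 0, 0, 0, -20, 0, 0, 0, 0, -15, 0, 0, 0, 0, -3, 0, 0, 0, 0, 0, 0, 0]'

```text
time: 18.3
position: [0.5123, 0.1433, 0.1545]
ee_rot: [3.141, 0.001, 0.021]
force: [-0.2, 0.6, 1.0]
finger_gap: 0.0004
grip_force: 0.0
```

Emit:
carry_out --moves '[0, 0, -4, 0, 0, 0, 0, -4, 0, 0, 0, 0, -4, 0, 0, 0, 0, -4, 0, 0, 0, 0, -4, 0, 0, 0, 0, -4, 0, 0, 0, 0, -4, 0, 0, 0, 0, -4, 0, 0, 0, 0, -4, 0, 0, 0, 0, -4, 0, 0, 0, 0, -2, 0, 0, 0, 0, 0, 0, 0]'

```text
time: 19.5
position: [0.5123, 0.1436, 0.1127]
ee_rot: [3.141, 0.001, 0.022]
force: [0.1, -0.1, -0.4]
finger_gap: 0.0003
grip_force: 0.0
```

Emit:
carry_out --moves '[0, 0, -1.5, 0, 0, 0, 0, -1.5, 0, 0, 0, 0, -1, 0, 0, 0, 0, -1, 0, 0, 0, 0, 0, 0, 0]'

```text
time: 20.0
position: [0.5125, 0.1437, 0.1089]
ee_rot: [-3.142, -0.0, 0.022]
force: [-2.3, -0.6, 4.5]
finger_gap: 0.0003
grip_force: 2.3
```

Level now, and the force is rising. A bit more, then lift off and look.

Emit:
carry_out --moves '[0, 0, -1, 0, 0, 0, 0, -1, 0, 0, 0, 0, -0.5, 0, 0, 0, 0, 0, 0, 0]'

```text
time: 20.4
position: [0.5125, 0.1437, 0.1086]
ee_rot: [-3.141, -0.001, 0.022]
force: [-9.2, -1.0, 15.0]
finger_gap: 0.0002
grip_force: 7.4
```

Emit:
carry_out --moves '[0, 0, 2, 0, 0, 0, 0, 3, 0, 0, 0, 0, 6, 0, 0, 0, 0, 15, 0, 0, 0, 0, 20, 0, 0, 0, 0, 20, 0, 0, 0, 0, 20, 0, 0, 0, -10, 15, 0, 0, -5, -20, 5, 0, 0, -5, -20, 0, 0, 0, 0, -20, 0, 0, 0, 0, -10, 0, 0, 0, 0, 0, 0, 0, 0]'

```text
time: 21.7
position: [0.5026, 0.0623, 0.2121]
ee_rot: [3.141, -0.0, 0.02]
force: [-0.1, -0.3, -0.1]
finger_gap: -0.0002
grip_force: 0.0
```

```bash
python3 - <<'E'
from h import *
a=snap('wrist','w3.png');P=cloud(a);hsv=cv2.cvtColor(a['color'],cv2.COLOR_RGB2HSV);z=P[...,2]
o=bot.get_obs();print(o['time'],o['position'],o['force'])
k=cv2.inRange(hsv,(8,150,120),(20,255,255))
q=P[(k>0)&(abs(z-.128)<.003)&(P[...,0]>.56)&(P[...,0]<.61)];print('post',np.percentile(q,[2,98],axis=0),cv2.minAreaRect(q[:,:2].astype(np.float32)))
k=cv2.inRange(hsv,(0,150,80),(6,255,255))|cv2.inRange(hsv,(174,150,80),(180,255,255))
q=P[(k>0)&(z>.07)&(z<.16)&(P[...,0]<.57)&(P[...,0]>.45)];print('lever',np.percentile(q,[2,50,98],axis=0))
E
```

```text
21.75 [0.50256139 0.06320783 0.21196774] [ 0.65168898  0.24200869 -0.14459053]
post [[0.57446038 0.09394394 0.12583796]
 [0.59654747 0.11593453 0.12938724]] ((0.5853532552719116, 0.10523214191198349), (0.022874271497130394, 0.023887090384960175), 0.761149525642395)
lever [[0.48920956 0.13404441 0.09046943]
 [0.51744359 0.14259416 0.09206772]
 [0.54584626 0.15074293 0.09371866]]
```

View pics/w3.png

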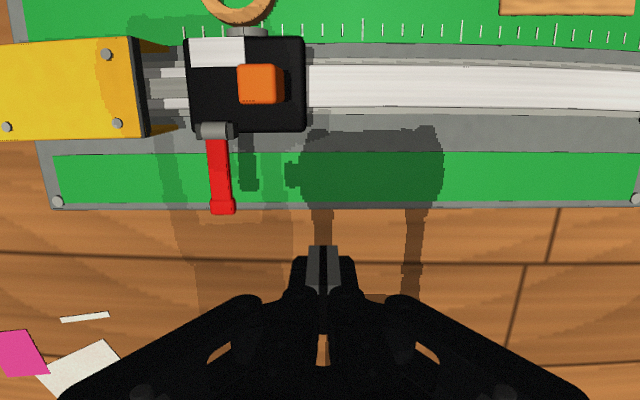

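The lever lies level, from (217,140) to (222,210) with its top at 92 mm. The carriage hasn't moved and the gripper is clear.

```bash
python3 -c "
from station import bot
print(bot.sign_off())"
```

```text
the job is handed in; nothing more can be done
None
```

The job is handed in, with no verdict returned: the carriage was pushed home against the hidden stop at 20 N in all, the clamp lever was pressed level (top at 92 mm), and the gripper was clear at about 22 s of the 48 s allowed.

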